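# Empty the tilting scrap bin

### The job

Empty the wooden scrap bin: push its tall back wall forward so that it tips over on its pivots and the cracked tube rolls out into the steel tray, then push the empty bin back until it stands fully upright against its stop again. Push gently with the fingers without forcing the bin, do not touch the sharp cracked tube, and leave the other things on the bench where they are.

Things in the scene. Friction and masses are not known exactly. Their poses are not given: they have to be found in the camera images.
- stand: Fixed dark wooden stand: 120 x 222 mm base board and two upright cheeks 12 mm thick, tops 175 mm above the bench, reaching 50 mm either side of the pivot axis in x. Origin on the bench under the middle of the pivot axis (which is 125 mm up, along y). Its x axis points from the bin's front to its back (the tray is on the -x side), z up.
- bin (a joint): Tilt of the scrap bin on its pivots, rad: 0 = upright against its stop, grows as its top tips forward (towards the stand's -x, over the tray), 1.45 = fully tipped, against the other stop. Stiff: stays where it is left, 0.2 to 0.4 N m turns it. The sloping front wall is level at about 1.1; from about 1.3 on, the tube rolls out. Starts 0.02 to 0.12 forward of upright.
- pivot (a point): Middle of the pivot axis, axes along the stand's. Upright pale wood bin, x and z in mm from here: open top, 170 wide in y; back wall 10 thick, outer face at x +55, z -60 to +90, a 16 mm round rail along its top; floor top z -54, x -30 to +45; 8 thick front wall sloping from x -30, z -60 to its lip at x -90, z +60; side walls up to z +84.
- bin_rail (a point): Centre of the round rail (16 mm diameter, 170 mm long along y) on top of the bin's back wall, moves with the bin: upright it lies 50 mm behind (+x) and 90 mm above the pivot axis; fully tipped 83 mm in front (-x) and 60 mm above it.
- tube_mid (a point): Centre of the cracked clear acrylic tube, 34 mm diameter, 110 mm long, loose (about 80 g), at the start lying in the bin along the pivot axis. Its own y axis is the tube's axis.
- tray: Fixed open steel tray in front of the stand, 180 (x) x 210 (y) mm outside, walls 5 mm thick and 30 mm high. Origin on the bench under its centre, axes along the stand's.
- wheel: Bystander: loose copper wheel lying flat, 60 mm diameter, 20 mm high; origin at the centre of its underside.
- eyepiece: Bystander: loose brass eyepiece standing, 44 mm diameter, 40 mm high; origin at the centre of its underside.
- nugget: Bystander: loose teal glass nugget, 42 mm diameter, 18 mm high; origin at the centre of its underside.
- spacer: Bystander: loose steel spacer ring lying flat, 50 mm outside and 36 mm inside diameter, 10 mm high; origin at the centre of its underside.
There are look-alikes about, which are no part of the job. What is meant by the part that bears tube_mid is not red, and is the smaller of those in its own colour.

How it is judged:
By the outcome, as a careful person would: the job done as asked, in the order asked, and still so for the second after the job is handed in, with the robot touching nothing.
It also fails if it takes over 56 s, if anything falls off the work surface, if the arm or the gripper's body presses on something with over 40 N, if the wrist force passes 120 N, or if a joint passes its speed limit or range.

### The arm

A 6-joint arm with a two-finger parallel gripper is mounted at the origin on the work surface. World frame = base frame: x ahead of the robot, y to its left, z up, the work surface at z = 0. Lengths are in m, angles in rad, forces in N, time in s.
With the tool pointing down it reaches from about 0.225 to 0.875 m from the base axis. Payload 3.4 kg.
Tool frame: the origin (TCP) lies at the very end of the fingers, on their centre line; the grasp point (between the pads) lies 19 mm behind it; z points along the fingers, y is the line along which they close (so a half turn about z gives the same grasp; the last joint's range is limited). The gripper opens to 85 mm and grips with 20 to 120 N. Pads are 22 mm wide; open, the fingers measure 114 mm over their backs; the gripper's body (76 mm by 85 mm) begins 54 mm behind the grasp point. The pads swing forward as they close: fully open they stand 13 mm farther back than shut.
Start: joints at [1.07, 0.276, 1.505, -0, 1.361, -0.121], TCP at [0.213, 0.534, 0.231] pointing down, gripper open.
Joint ranges: [-2.89, 2.89], [-0.75, 2.08], [0.22, 2.7], [-1.18, 4.32], [0.11, 2.71], [-2.7, 2.7]. Speed limits (rad/s): [2.57, 2.57, 3.14, 3.14, 3.14, 3.14].

### API

Orientations are given as a unit quaternion [w, x, y, z].
In Python, from rig import readout, vision, manip gives the robot as it stands.
- The arm moves only by the shell command python3 -m handwheel 'ROWS' [FORCE]. ROWS is JSON, a list of rows, each a list of 3 entries, a list of its own where there are three numbers: the shift along the tool's x, y, z in mm, then the turn, a rotation vector about the tool's x, y, z in units of 6 degrees (1.0 is 6 degrees), then the closure, from -1 (fully open) to 1 (shut), so that 0 is half open. A call has 1 to 20 rows; each row shifts and turns the commanded pose from where the row before left it, along the tool's axes as they then stand; what a row does not reach is not made up. A row lasts 1/8 s, in which the tool goes at most 62.5 mm and 10.7 degrees, less where a joint would pass 70% of its speed; a pose out of reach is approached as far as the arm can. A call is refused whole if a number of a shift passes 62.5 or a number of a turn 1, either way. A call with a gripper value outside its range is refused whole. The fingers move at their own pace and stop on an object; FORCE is the grip in N (left out, the last holds). Time passes only in rows, so rows that do not move let the fingers close. It gives the time, the measured TCP pose, the force, the opening and the grip force at its end, in the units of the state.
- readout.get_state(): the state, without advancing time (a new reading comes with each control period).
- vision.get_image(name): name is "scene" or "top" or "wrist"; returns the picture (420x560x3 uint8, blue, green, red); there is no depth.
- vision.camera_params(name): a dict with "intrinsics" (3x3 intrinsics, pixels), "rvec" (rotation vector, rad) and "tvec" (3), from world to camera coordinates, as OpenCV has them; the wrist camera has in their place "hand_eye" (4x4, takes a point from camera to tool coordinates, whose origin is the TCP and whose axes are the flange's). Camera axes: x right, y down, z forward; pixel columns grow to the right and rows downward; lengths in m; the calibration is good to about 2 mm. A picture is of the moment at which its call begins: read the wrist's pose just before it. camera_params takes no time and is no camera call.
- manip.sign_off(): hands the job in; it is judged then, once.
The state is a dict: "clock": time; "qpos": joint angles; "qd": joint speeds; "effort": joint torques, N m; "position": TCP position; "ee_rot": TCP orientation; "contact_force": force on the tool from outside, world axes, zero at the start; "moment": the same for the moment, N m; "width": finger opening in m; "gripper_force": force on a finger pad.
Only numpy, scipy, OpenCV 4.12 (cv2) and the standard library are available. Lean on these libraries where they do the work, as an engineer would, in place of code of your own. Each camera call takes 0.05 s, during which the arm holds its last target. There are 200 camera calls.

## Working session

There is one attempt and no reset: what is moved stays moved. The work goes in short steps, Python scripts to look and compute and a shell command to move; the robot and the scene stay as the last step left them, time stands still between calls to the robot, and variables do not carry over. Pictures are saved under pics/ and viewed, at most 10 in all, crops included, and the job is handed in when it is done.

```bash
mkdir -p pics; python3 - <<'E'
from rig import readout, vision
import cv2
s=readout.get_state();print(s['position'],s['ee_rot'],s['width'],s['clock'])
for n in("scene","top"):
    cv2.imwrite(f"pics/{n}0.png",vision.get_image(n));print(n,vision.camera_params(n))
E
```

```text
[0.21292832 0.53354882 0.23045317] [-2.69978125e-04  1.88763965e-01  9.82022066e-01 -8.69012541e-04] 0.08541799343675341 0.0
scene {'intrinsics': array([[505.40859931,   0.        , 282.05593115],
       [  0.        , 505.40859931, 202.0423604 ],
       [  0.        ,   0.        ,   1.        ]]), 'rvec': array([ 1.42834986,  2.34704795, -0.73992108]), 'tvec': array([ 0.22305826, -0.36458769,  1.62786598])}
top {'intrinsics': array([[524.52459365,   0.        , 286.34863891],
       [  0.        , 524.52459365, 195.67331629],
       [  0.        ,   0.        ,   1.        ]]), 'rvec': array([ 2.13650984, -2.18000323,  0.16497543]), 'tvec': array([0.05436392, 0.58057971, 1.04402574])}
```

View pics/scene0.png

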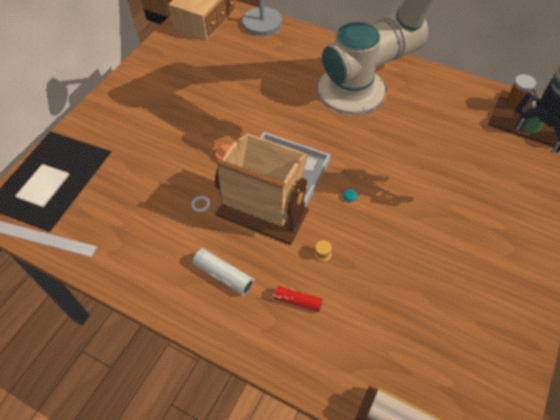

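View pics/top0.png

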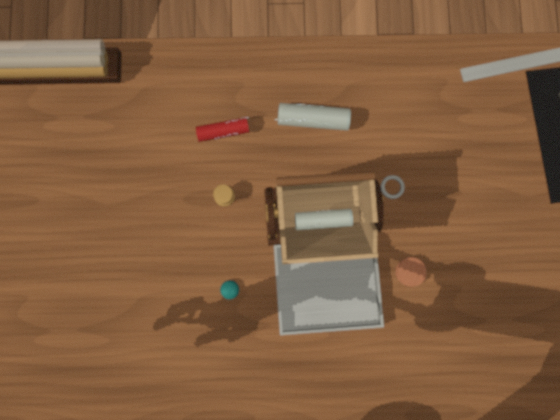

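Tube candidates in the top view: the clear tube in the bin at (325,219), a larger clear tube on the bench at (314,117) and a red tube at (223,130). The description says not red and the smaller of its colour, so it is the one in the bin. I'll check that in a close crop, where I can also read off the rail, stand and tray points.

```bash
python3 - <<'E'
import cv2,numpy as np
t=cv2.imread("pics/top0.png")[165:345,255:395];s=cv2.imread("pics/scene0.png")[125:245,200:340]
t=cv2.resize(t[:120],None,fx=5,fy=5,interpolation=cv2.INTER_CUBIC)
s=cv2.resize(s,None,fx=5,fy=5,interpolation=cv2.INTER_CUBIC)
cv2.imwrite("pics/ct.png",t);cv2.imwrite("pics/cs.png",s)
E
```

```text
(no output)
```

View pics/ct.png

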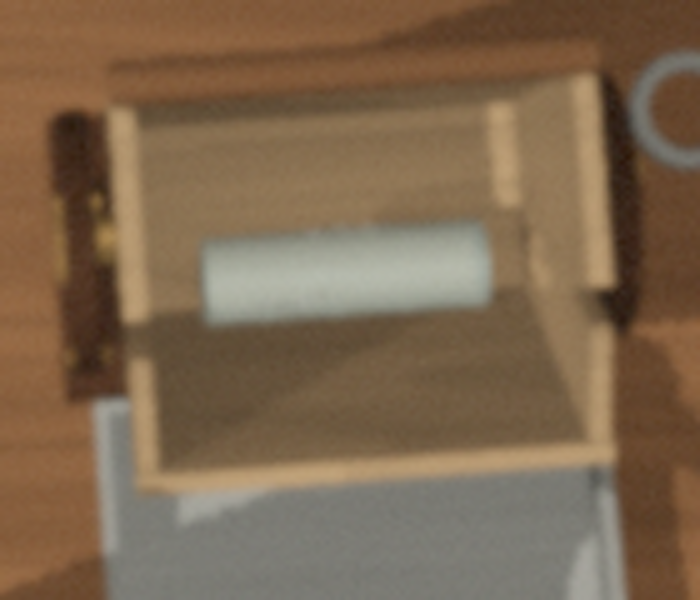

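View pics/cs.png

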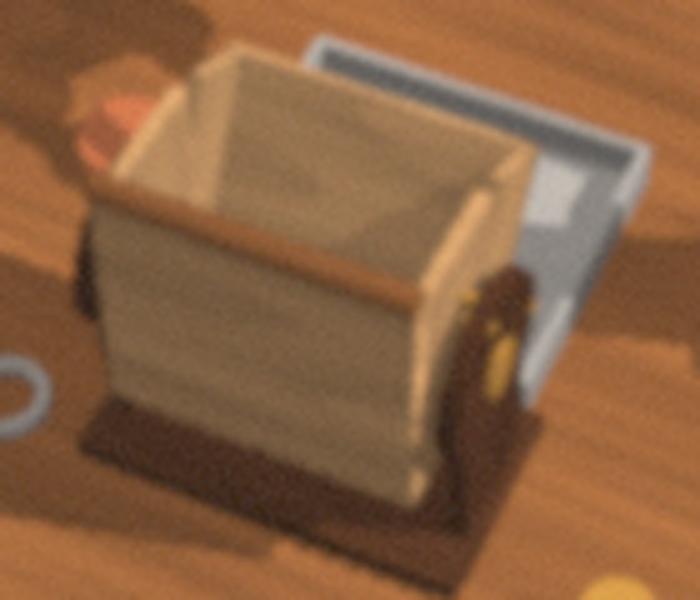

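The crop shows a clear pale tube (34x110 proportions) lying in the bin at about (324,219) in the top view. The choice is right. The brown rail runs from (277,181) to (374.5,176.5) in the top view and from (219,162) to (283.5,184) in the scene view.

```bash
cat > h.py <<'E'
import cv2,numpy as np
from rig import vision
P={}
for n in("scene","top"):
    c=vision.camera_params(n);R=cv2.Rodrigues(np.array(c['rvec']))[0]
    P[n]=(np.array(c['intrinsics']),R,np.array(c['tvec']))
def tri(a,b):
    M=[K@np.c_[R,t] for K,R,t in(P['scene'],P['top'])]
    X=cv2.triangulatePoints(M[0],M[1],np.array(a,float).reshape(2,1),np.array(b,float).reshape(2,1))[:,0];return X[:3]/X[3]
def plane(n,p,z):
    K,R,t=P[n];d=R.T@np.linalg.inv(K)@[p[0],p[1],1];c=-R.T@t;return c+d*(z-c[2])/d[2]
def proj(n,X):
    K,R,t=P[n];v=K@(R@np.asarray(X)+t);return v[:2]/v[2]
ct=lambda u,v:(255+u/5-.4,165+v/5-.4)
cs=lambda u,v:(200+u/5-.4,125+v/5-.4)
E
python3 - <<'E'
from h import *
np.set_printoptions(precision=4,suppress=True)
L=tri(cs(418,293),ct(111,82));Rr=tri(cs(97,186),ct(598,57))
print("rail +y",L,"-y",Rr,np.linalg.norm(L-Rr),(L+Rr)/2)
print("tube top z.09",plane("top",ct(346,275),.10))
for n,p,z in[("scene",cs(80,443),.012),("scene",cs(452,588),.012),("scene",cs(540,425),.012),("top",ct(97,402),.03),("top",(281,333),.03),("top",(382,326),.03),("top",ct(78,112),.175),("top",ct(85,397),.15)]:print(n,plane(n,p,z))
for n,p,z in[("spacer",(392,187),.01),("wheel",(411,271),.02),("eye",(224,195),.04),("nug",(230,290),.018)]:print(n,plane("top",p,z))
E
```

```text
rail +y [0.5821 0.0608 0.2258] -y [ 0.5889 -0.1075  0.2156] 0.1687423301261582 [ 0.5855 -0.0234  0.2207]
tube top z.09 [ 0.525  -0.0279  0.1   ]
scene [ 0.6133 -0.131   0.012 ]
scene [0.602  0.0863 0.012 ]
scene [0.4913 0.0825 0.012 ]
top [0.481 0.07  0.03 ]
top [0.3044 0.0591 0.03  ]
top [ 0.3135 -0.1451  0.03  ]
top [0.5793 0.0739 0.175 ]
top [0.4777 0.0735 0.15  ]
spacer [ 0.5999 -0.1836  0.01  ]
wheel [ 0.422  -0.2122  0.02  ]
eye [0.5853 0.1711 0.04  ]
nug [0.3913 0.162  0.018 ]
```

```bash
python3 -m handwheel '[[[-43,-25.5,-6.5],[0,0,0],1],[[-43,-25.5,-6.5],[0,0,0],1],[[-43,-25.5,-6.5],[0,0,0],1],[[-43,-25.5,-6.5],[0,0,0],1],[[-43,-25.5,-6.5],[0,0,0],1],[[-43,-25.5,-6.5],[0,0,0],1],[[-43,-25.5,-6.5],[0,0,0],1],[[-43,-25.5,-6.5],[0,0,0],1],[[-43,-25.5,-6.5],[0,0,0],1],[[-43,-25.5,-6.5],[0,0,0],1],[[-43,-25.5,-6.5],[0,0,0],1],[[-43,-25.5,-6.5],[0,0,0],1],[[-43,-25.5,-6.5],[0,0,0],1],[[-43,-25.5,-6.5],[0,0,0],1],[[0,0,0],[0,0,-0.82],1],[[0,0,0],[0,0,-0.82],1],[[0,0,0],[0,0,-0.82],1],[[0,0,0],[0,0,-0.82],1],[[0,0,0],[0,0,-0.82],1],[[0,0,0],[0,0,0],1]]' 20
cat > st.py <<'E'
from h import *
from rig import readout
s=readout.get_state();a=.05;p=np.array(s['position'])-[.548,-.0245,.125]
Rz=np.array([[np.cos(a),np.sin(a),0],[-np.sin(a),np.cos(a),0],[0,0,1]])
q=s['ee_rot'];from scipy.spatial.transform import Rotation as Ro
print("t",s['clock'],"stand mm",np.round(Rz@p*1000,1),"F",np.round(Rz@s['contact_force'],1),"tool x,z",(Rz@Ro.from_quat([q[1],q[2],q[3],q[0]]).as_matrix())[:,[0,2]].T.round(3).tolist(),"w",round(s['width'],4))
E
python3 st.py
```

```text
clock: 2.6
position: [0.6398, -0.0207, 0.3217]
ee_rot: [-0.001, -0.024, 1.0, 0.0]
contact_force: [0.5, 0.1, 0.3]
width: 0.0001
gripper_force: 0.0
t 2.6 stand mm [ 91.8  -0.8 196.7] F [0.5 0.  0.3] tool x,z [[-1.0, 0.001, 0.001], [-0.001, 0.0, -1.0]] w 0.0001
```

```bash
python3 -m handwheel '[[[0,0,31],[0,0,0],1],[[0,0,31],[0,0,0],1],[[0,0,31],[0,0,0],1],[[0,0,31],[0,0,0],1],[[7,0,0],[0,0,0],1],[[7,0,0],[0,0,0],1],[[7,0,0],[0,0,0],1],[[0,0,0],[0,0,0],1]]' >/dev/null; python3 st.py; python3 - <<'E'
import cv2
from rig import vision
a=vision.get_image("scene")[110:250,190:330];b=vision.get_image("top")[150:290,250:390]
cv2.imwrite("pics/c2.png",cv2.resize(cv2.hconcat([a,b]),(800,400),interpolation=cv2.INTER_CUBIC))
E
```

```text
t 3.6 stand mm [70.9 -0.9 74.8] F [-1.  -0.1 -1. ] tool x,z [[-1.0, 0.001, -0.002], [0.002, -0.0, -1.0]] w 0.0003
```

View pics/c2.png

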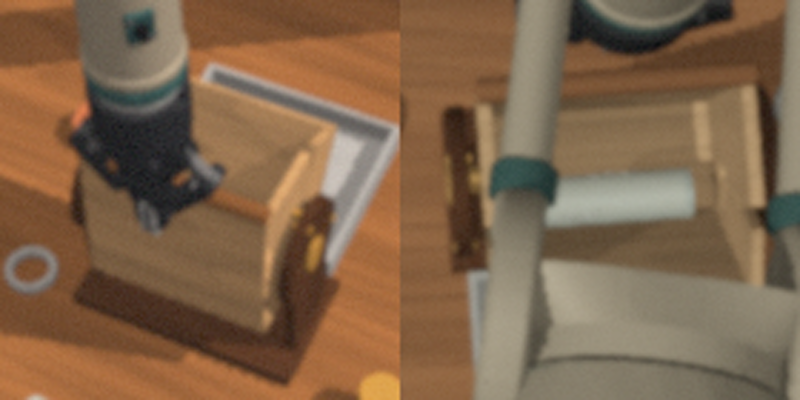

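The shut fingers are behind the back wall, about mid-width at (150,215) in the crop, with the tips just below the rail. I'll advance gently until they touch.

```bash
for i in 1; do python3 -m handwheel '[[[3,0,0],[0,0,0],1],[[3,0,0],[0,0,0],1],[[3,0,0],[0,0,0],1]]' >/dev/null; python3 st.py; python3 -m handwheel '[[[3,0,0],[0,0,0],1],[[3,0,0],[0,0,0],1]]'>/dev/null; python3 st.py;  done
```

```text
t 4.075 stand mm [61.8 -0.7 73.2] F [-1.8 -0.5  0.2] tool x,z [[-1.0, 0.0, 0.0], [-0.0, 0.0, -1.0]] w -0.0005
t 4.325 stand mm [57.  -0.8 73.6] F [2.6 1.2 1.3] tool x,z [[-1.0, 0.001, -0.003], [0.003, 0.0, -1.0]] w 0.0007
```

Contact came at x' ≈ 58, as my model predicts for a tilt of about 0.1. Next I follow the arc.

```bash
python3 -m handwheel '[[[5.5,0,-2.6],[0,0,0],1],[[5.5,0,-2.6],[0,0,0],1],[[5.5,0,-2.6],[0,0,0],1],[[5.5,0,-2.6],[0,0,0],1]]' >/dev/null; python3 st.py; python3 -m handwheel '[[[6,0,-1],[0,0,0],1],[[6,0,-1],[0,0,0],1],[[5,0,-1],[0,0,0],1],[[6,0,0],[0,0,0],1],[[6,0,0],[0,0,0],1],[[5.5,0,0],[0,0,0],1]]'>/dev/null; python3 st.py;python3 -m handwheel '[[[5.5,0,1],[0,0,0],1],[[5.5,0,1],[0,0,0],1],[[6,0,2],[0,0,0],1]]'>/dev/null; python3 st.py
python3 - <<'E'
import cv2
from rig import vision
a=vision.get_image("scene")[110:250,190:330]
cv2.imwrite("pics/c3.png",cv2.resize(a,(500,500),interpolation=cv2.INTER_CUBIC))
E
```

```text
t 4.825 stand mm [33.5 -0.8 83.9] F [ 3.   0.2 -0.8] tool x,z [[-1.0, 0.001, -0.0], [0.0, -0.0, -1.0]] w -0.0001
t 5.575 stand mm [-0.7 -0.9 87.6] F [2.  0.  6.2] tool x,z [[-1.0, 0.0, -0.001], [0.001, -0.0, -1.0]] w 0.0003
t 5.95 stand mm [-18.1  -0.9  84.1] F [-0.7  0.  11.4] tool x,z [[-1.0, 0.0, -0.0], [0.0, -0.001, -1.0]] w -0.0004
```

View pics/c3.png

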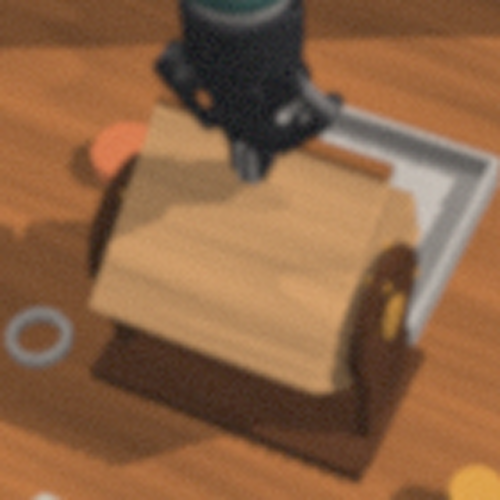

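The tilt is about 1.0 and the fingers now press down on the wall with a short lever (11 N). I'll shift them onto the rail, where the lever is longer, and follow it down.

```bash
python3 -m handwheel '[[[0,0,-10],[0,0,0],1],[[0,0,-10],[0,0,0],1],[[15,0,0],[0,0,0],1],[[15,0,0],[0,0,0],1],[[0,0,0],[0,0,0],1]]' >/dev/null; python3 st.py; python3 -m handwheel '[[[4,0,4],[0,0,0],1],[[4,0,4],[0,0,0],1],[[5,0,4],[0,0,0],1],[[5,0,4],[0,0,0],1]]'>/dev/null; python3 st.py;python3 -m handwheel '[[[4,0,4],[0,0,0],1],[[4,0,4],[0,0,0],1],[[3,0,3],[0,0,0],1],[[0,0,0],[0,0,0],1]]'>/dev/null; python3 st.py
```

```text
t 6.625 stand mm [-49.6  -0.5 102.4] F [ 0.4  0.1 -0.1] tool x,z [[-1.0, 0.001, 0.002], [-0.002, 0.0, -1.0]] w 0.0001
t 7.125 stand mm [-68.7  -0.8  89.5] F [-13.   -0.1  23.4] tool x,z [[-1.0, -0.0, 0.005], [-0.005, -0.001, -1.0]] w 0.0001
t 7.625 stand mm [-78.4  -0.7  76. ] F [-2.5 -0.7  6.2] tool x,z [[-1.0, 0.0, 0.003], [-0.003, -0.0, -1.0]] w 0.0002
```

```bash
python3 -m handwheel '[[[1,0,2],[0,0,0],1],[[1,0,2],[0,0,0],1],[[0,0,0],[0,0,0],1]]' >/dev/null; python3 st.py; python3 -m handwheel '[[[1,0,1.5],[0,0,0],1],[[0,0,0],[0,0,0],1],[[0,0,0],[0,0,0],1]]' >/dev/null; python3 st.py
python3 - <<'E'
import cv2
from rig import vision
a=vision.get_image("scene")[90:230,190:330];b=vision.get_image("top")[180:355,250:425][:,:]
cv2.imwrite("pics/c4.png",cv2.hconcat([cv2.resize(a,(400,400),interpolation=cv2.INTER_CUBIC),cv2.resize(b,(400,400))]))
E
```

```text
t 8.0 stand mm [-79.9  -0.7  71.8] F [-2.4  0.7  3.4] tool x,z [[-1.0, 0.0, 0.003], [-0.003, 0.0, -1.0]] w 0.0001
t 8.375 stand mm [-80.   -0.7  70.2] F [-2.9 -0.2  4.4] tool x,z [[-1.0, 0.0, 0.001], [-0.001, 0.0, -1.0]] w 0.0001
```

View pics/c4.png

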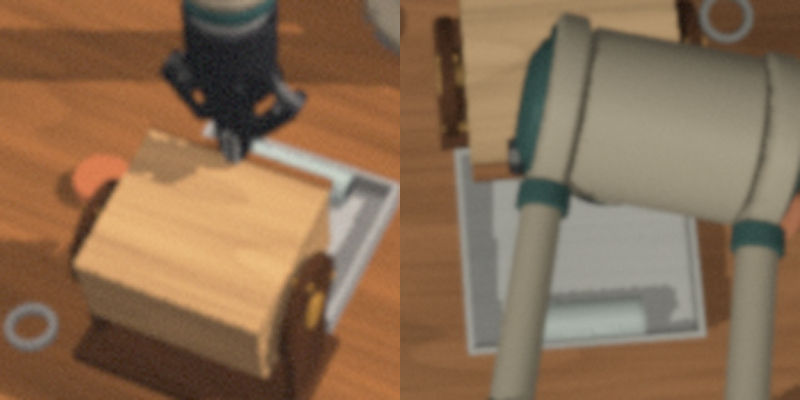

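The tube has rolled out and lies in the tray against its front wall, at about (590,315) in the right half of the crop. Now I'll lift, go in front of the rail, and push it back along the arc.

```bash
python3 -m handwheel '[[[0,0,-20],[0,0,0],1],[[16,0,0],[0,0,0],1],[[16,0,0],[0,0,0],1],[[0,0,22],[0,0,0],1],[[0,0,22],[0,0,0],1],[[0,0,0],[0,0,0],1]]' >/dev/null; python3 st.py; python3 -m handwheel '[[[-3,0,0],[0,0,0],1],[[-3,0,0],[0,0,0],1],[[-3,0,0],[0,0,0],1],[[-4.3,0,-4.8],[0,0,0],1],[[-4.3,0,-4.8],[0,0,0],1]]'>/dev/null; python3 st.py;python3 -m handwheel '[[[-4.3,0,-4.8],[0,0,0],1],[[-4.3,0,-4.8],[0,0,0],1],[[-4.3,0,-3],[0,0,0],1],[[-4.3,0,-3],[0,0,0],1],[[-4.3,0,-3],[0,0,0],1],[[-4.3,0,-3],[0,0,0],1]]'>/dev/null; python3 st.py
```

```text
t 9.225 stand mm [-1.143e+02 -1.000e-01  4.440e+01] F [-0.3 -0.9 -0.4] tool x,z [[-1.0, 0.001, 0.005], [-0.005, 0.001, -1.0]] w 0.0001
t 9.85 stand mm [-98.2  -0.7  55.6] F [-9.2 -1.4  5.8] tool x,z [[-1.0, -0.0, 0.01], [-0.01, -0.0, -1.0]] w 0.0001
t 10.6 stand mm [-69.4  -0.6  77.9] F [-4.6 -0.8  3. ] tool x,z [[-1.0, 0.0, 0.003], [-0.003, 0.0, -1.0]] w 0.0
```

```bash
python3 -m handwheel '[[[-5,0,-2],[0,0,0],1],[[-5,0,-2],[0,0,0],1],[[-5,0,-2],[0,0,0],1],[[-5,0,-1],[0,0,0],1],[[-5,0,-1],[0,0,0],1],[[-5,0,-1],[0,0,0],1],[[-5,0,-1],[0,0,0],1],[[-5,0,0],[0,0,0],1]]' >/dev/null; python3 st.py; python3 -m handwheel '[[[-5,0,0],[0,0,0],1],[[-5,0,0],[0,0,0],1],[[-5,0,0],[0,0,0],1],[[-5,0,1],[0,0,0],1],[[-5,0,1],[0,0,0],1],[[-5,0,1],[0,0,0],1],[[-5,0,1],[0,0,0],1],[[-4,0,2],[0,0,0],1]]'>/dev/null; python3 st.py;python3 -m handwheel '[[[-3,0,1],[0,0,0],1],[[-3,0,1],[0,0,0],1],[[0,0,0],[0,0,0],1]]'>/dev/null; python3 st.py
```

```text
t 11.6 stand mm [-27.6  -0.8  87.4] F [-2.9 -0.5  2.6] tool x,z [[-1.0, 0.0, -0.0], [0.0, 0.0, -1.0]] w -0.0003
t 12.6 stand mm [11.4 -0.7 81.3] F [-1.5  0.6  1.2] tool x,z [[-1.0, 0.0, -0.0], [0.0, 0.0, -1.0]] w 0.0001
t 12.975 stand mm [17.4 -0.8 79.2] F [-0.6  0.6 -0.2] tool x,z [[-1.0, 0.0, -0.001], [0.001, 0.0, -1.0]] w 0.0
```

```bash
python3 -m handwheel '[[[-3,0,1],[0,0,0],1],[[-3,0,1],[0,0,0],1],[[0,0,0],[0,0,0],1]]'>/dev/null; python3 st.py;python3 -m handwheel '[[[-3,0,1],[0,0,0],1],[[0,0,0],[0,0,0],1]]'>/dev/null; python3 st.py;python3 -m handwheel '[[[-2,0,0],[0,0,0],1],[[0,0,0],[0,0,0],1]]'>/dev/null; python3 st.py
```

```text
t 13.35 stand mm [23.1 -0.7 77.1] F [-1.2  0.9 -1.3] tool x,z [[-1.0, 0.0, 0.0], [-0.0, 0.0, -1.0]] w 0.0002
t 13.6 stand mm [25.8 -0.7 76. ] F [-1.5 -0.3 -1.8] tool x,z [[-1.0, 0.0, 0.001], [-0.001, 0.0, -1.0]] w 0.0001
t 13.85 stand mm [26.8 -0.7 75.9] F [-5.6 -0.3 -2.6] tool x,z [[-1.0, 0.0, 0.003], [-0.003, 0.0, -1.0]] w -0.0002
```

```bash
for i in 1; do python3 -m handwheel '[[[-1.5,0,0],[0,0,0],1],[[0,0,0],[0,0,0],1]]'>/dev/null; python3 st.py;python3 -m handwheel '[[[-1.5,0,0],[0,0,0],1],[[0,0,0],[0,0,0],1]]'>/dev/null; python3 st.py; done
```

```text
t 14.1 stand mm [26.8 -0.7 75.8] F [-7.9 -1.4 -0.9] tool x,z [[-1.0, 0.0, 0.006], [-0.006, 0.0, -1.0]] w 0.0001
t 14.35 stand mm [26.8 -0.7 75.8] F [-11.6  -1.4   1.2] tool x,z [[-1.0, 0.0, 0.009], [-0.009, 0.0, -1.0]] w 0.0001
```

The fingers have stalled at x' = 26.8 while the force climbs past what friction needs, so this is the stop. I'll back off, lift clear and look.

```bash
python3 -m handwheel '[[[6,0,0],[0,0,0],1],[[9,0,0],[0,0,0],1],[[0,0,-30],[0,0,0],1],[[0,0,-40],[0,0,0],1],[[0,0,-40],[0,0,0],1],[[0,0,-40],[0,0,0],1],[[0,60,0],[0,0,0],1],[[0,60,0],[0,0,0],1],[[0,60,0],[0,0,0],1],[[0,60,0],[0,0,0],1],[[0,60,0],[0,0,0],1],[[0,60,0],[0,0,0],1],[[0,0,0],[0,0,0],1]]' >/dev/null; python3 st.py
python3 - <<'E'
import cv2
from rig import vision
A=vision.get_image("scene");B=vision.get_image("top")
cv2.imwrite("pics/s5.png",A);cv2.imwrite("pics/t5.png",B)
cv2.imwrite("pics/c5.png",cv2.hconcat([cv2.resize(A[125:245,200:320],(400,400),interpolation=cv2.INTER_CUBIC),cv2.resize(B[165:345,250:430],(400,400),interpolation=cv2.INTER_CUBIC)]))
E
```

```text
t 15.975 stand mm [ 15.9 364.  226.2] F [ 1.5 -1.4 -0.8] tool x,z [[-1.0, -0.006, -0.002], [0.002, 0.003, -1.0]] w 0.0001
```

View pics/c5.png

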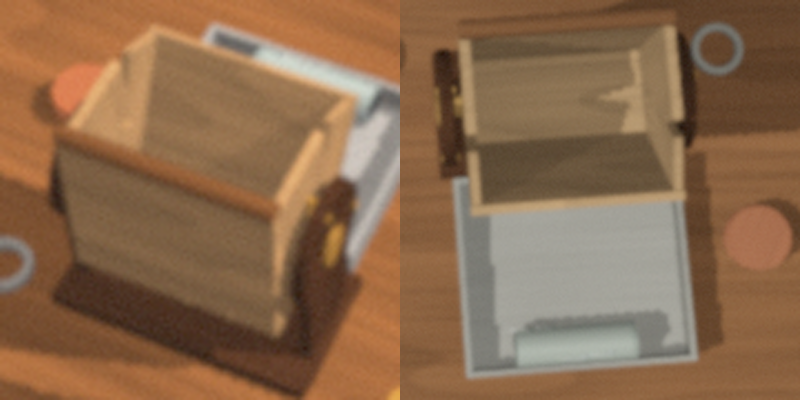

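```bash
python3 - <<'E'
from h import *
L=tri((282.1,187.0),(277.7,175.9));R=tri((218.7,164.6),(374.5,171.6))
print(L,R,np.linalg.norm(L-R),(L+R)/2)
a,b=cv2.imread("pics/top0.png"),cv2.imread("pics/t5.png")
for n,(u,v) in dict(spacer=(392,187),wheel=(411,271),eye=(224,195),nug=(230,290)).items():
    g=[cv2.GaussianBlur(i,(5,5),0)[v-22:v+22,u-22:u+22].astype(int) for i in(a,b)];print(n,np.abs(g[0]-g[1]).mean().round(1))
    
    s=cv2.phaseCorrelate(*[cv2.cvtColor(x.astype('uint8'),6).astype('float32') for x in g],cv2.createHanningWindow((44,44),cv2.CV_32F));print(np.round(s[0],2))
E
```

```text
[0.5909431  0.06053367 0.22218845] [ 0.59608198 -0.1067413   0.21426745] 0.16754123057666373 [ 0.59351254 -0.02310382  0.21822795]
spacer 1.7
[0.54 0.52]
wheel 7.6
[0.39 0.63]
eye 1.0
[0.53 0.5 ]
nug 10.6
[0.53 0.39]
```

The rail stands 8 mm farther back than at the start (about 0.09 rad) and hard against its stop. The tube is in the tray and the bystanders haven't moved.

```bash
python3 -c "
from rig import manip;print(manip.sign_off())"
```

```text
the job is handed in; nothing more can be done
None
```

The job is handed in after about 16 s of robot time: the cracked tube rolled out into the steel tray, the bin was pushed back until it stopped hard (about 12 N), and the last pictures show the other things on the bench where they were.

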